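# Fit the support bar under a board on the preheater

## Robot

A 7-joint arm with a two-finger parallel gripper is mounted at the origin on the work surface. World frame = base frame: x ahead of the robot, y to its left, z up, the work surface at z = 0. Lengths are in mm, angles in rad, forces in N, time in s.
With the tool pointing down it reaches from about 400 to 850 mm from the base axis. Payload 4.4 kg.
Tool frame: the origin (TCP) lies on the centre line of the jaws, within the pads' length; the fingertips stand 19 mm ahead of it and the grasp point (between the pads) is the TCP (ctrl.tcp_to_tips is the distance from the TCP to the fingertips, in mm); x points along the fingers, z is the direction in which the jaws open and shut, and the axes are right-handed (so a half turn about x gives the same grasp; the last joint's range is limited). The gripper opens to 94 mm and grips with 3 to 60 N. Pads are 16 mm wide; open, the fingers measure 119 mm over their backs; the gripper's body (75 mm by 177 mm) begins 78 mm behind the grasp point.
Start: joints at [1.096, 0.628, 0.038, 1.517, -0.027, 0.996, -0.02], TCP at [258.409, -596.442, 224.478] pointing down, gripper open.
Joint ranges: [-3.06, 3.06], [-0.37, 2.12], [-1.25, 1.32], [0.18, 2.47], [-1.1, 4.24], [0.23, 1.98], [-2.94, 2.94]. Speed limits (rad/s): [2.57, 2.57, 3.14, 3.14, 3.14, 3.14, 3.14].

## Interface

Orientations are given as a unit quaternion [x, y, z, w].
In Python, from rig import telemetry, cams, ctrl gives the robot as it stands. The module is installed in compiled form; this text tells all that it offers.
- The arm moves only by the shell command python3 -m handwheel 'ROWS' [FORCE]. ROWS is a JSON object of lists of equal length, an entry for each row: "translation": the shift along the tool's x, y, z as a fraction of full scale, a list of three; "delta_rot": the turn, a rotation vector about the tool's x, y, z as a fraction of full scale, a list of three; "grip": the opening, from 0 (shut) to 1 (fully open). A call has 1 to 12 rows; each row shifts and turns the pose as measured when the row begins, along the tool's axes as they then stand; what a row does not reach is not made up. Full scale, the value 1, is 0.05 m for a shift and 0.12 rad for a turn. A row lasts 1/10 s, in which the tool goes at most 50 mm and 8.59 degrees, less where a joint would pass 70% of its speed; a pose out of reach is approached as far as the arm can. A call with a number of a shift or a turn outside -1 to 1 is refused whole. A call with a gripper value outside its range is refused whole. The fingers move at their own pace and stop on an object; FORCE is the grip in N (left out, the last holds). Time passes only in rows, so rows that do not move let the fingers close. It gives the time, the measured TCP pose, the force and the opening at its end, in the units of the state.
- telemetry.sense(): the state, without advancing time (a new reading comes with each control period).
- cams.grab_frame(name): name is "scene" or "top" or "wrist"; returns (picture, depth): 384x512x3 uint8, red, green, blue; 384x512 float32, mm along the optical axis (not along the pixel's ray), 0 where there is no reading.
- cams.camera_info(name): a dict with "fx", "fy", "cx", "cy" (pixels), "extrinsics" (4x4, takes a point from camera to world coordinates); the wrist camera has in their place "hand_eye" (4x4, takes a point from camera to tool coordinates, whose origin is the TCP and whose axes are the tool frame's). Camera axes: x right, y down, z forward; pixel columns grow to the right and rows downward; lengths in mm; the calibration is good to about 2 mm. A picture is of the moment at which its call begins: read the wrist's pose just before it. camera_info takes no time and is no camera call.
- ctrl.hand_in(): hands the job in, once; it reports no verdict.
The state is a dict: "clock": time; "joint_pos": joint angles; "qd": joint speeds; "tau": joint torques, N m; "tool_pos": TCP position; "tcp_rot": TCP orientation; "force": force on the tool from outside, world axes, zero at the start; "torque": the same for the moment, N m; "width": finger opening in mm.
Only numpy, scipy, OpenCV 4.12 (cv2) and the standard library are available. Lean on these libraries where they do the work, as an engineer would, in place of code of your own. Each camera call takes 0.05 s, during which the arm holds its last target. There are 200 camera calls.

## Task

Before this board is heated it needs a support under it: by trying the aluminium bars from the case, find the thickest one that slides in between the preheater and the board without being forced. Push that bar in lengthways under the middle of the board, square to its front edge, until its nose is level with the board's back edge and its last 40 mm stick out in front, lying flat on the preheater, and let go. Leave the other bars in the case or down on the bench, none on the preheater, do not press hard on the board or its holder, and leave the other things on the bench where they are.

Things in the scene. Friction and masses are not known exactly. Their poses are not given: they have to be found in the camera images.
- holder: Fixed board holder: two rods at its back carry clamp arms that reach forward and grip the left and right ends of a dark laptop board, 90 mm deep, 220 wide, 2 thick, underside 85 mm above the bench. Arms and screws rise to 105 mm. The board's front edge is free. Origin on the bench below the board's middle; x points from the front edge to the back rods, z up.
- board_edge (a point): Middle of the board's front edge, at its underside, axes as the holder's: a bar slides in along +x, the back edge is at x = 90 mm. The gap below ends on the preheater's top, whose height varies from job to job and is not measured: 8.8 to 23 mm below this point, the same everywhere.
- heater_front (a point): Point on the bench below the middle of the front edge of the preheater, a fixed grey box under the board with a flat level top. From here it reaches 200 mm along the holder's x (it begins 100 mm in front of the board) and 95 mm to each side; its top lies 62 to 76 mm above the bench.
- case: Fixed open plywood case, 170 (x) by 211 (y), 29 mm high. Four pockets 52 mm apart hold the bars flat along x, undersides 10 mm above the bench, 1.5 mm clear at the sides and 3 at the ends, in any order. Pocket walls (29 mm) hide the bars' ends; a 42 mm wide finger channel across the middle (along y, floor at 4 mm) leaves the bars' middles free, 28 mm between neighbours. Origin under its centre.
- bar8: Plain aluminium support bar, 130 mm long (its x), 24 mm wide (its y), 8 mm thick, about 67 g. Origin at the centre of its underside. Told from the other three only by its thickness.
- bar12: Plain aluminium support bar, 130 mm long (its x), 24 mm wide (its y), 12 mm thick, about 101 g. Origin at the centre of its underside. Told from the other three only by its thickness.
- bar16: Plain aluminium support bar, 130 mm long (its x), 24 mm wide (its y), 16 mm thick, about 135 g. Origin at the centre of its underside. Told from the other three only by its thickness.
- bar20: Plain aluminium support bar, 130 mm long (its x), 24 mm wide (its y), 20 mm thick, about 168 g. Origin at the centre of its underside. Told from the other three only by its thickness.
- screwdriver: Screwdriver, 160 mm, lying on the mat. A bystander.
- tweezers: Steel tweezers, 130 mm, lying on the mat. A bystander.
- multimeter: Hand multimeter, 170 x 82 x 45 mm, lying. A bystander.
- solder_spool: Solder spool, 58 mm across, 45 mm tall. A bystander.
- flux_jar: Small amber jar, 52 mm across, 55 mm tall. A bystander.
- phone: Phone, 146 x 71 x 8 mm, lying. A bystander.
Not all that is in view belongs to the job. Leave any blue or pink look-alike of the bar12 alone.

How it is judged (in metres and radians):
At the end, for the whole second after the job is handed in: The bar with under 4.7 mm of play below the board (bars step by 4 mm) lies flat and still on the preheater: nose 80 to 110 mm behind the front edge, within 30 mm of the middle, square within 0.15 rad; the other bars lie lower than 45 mm above the bench (((x of bar8 in the frame of board_edge between 0.015 and 0.045 m and y of bar8 in the frame of board_edge between -0.03 and 0.03 m and z of bar8 in the frame of board_edge between -0.0127 and -0.004 m and angle between the x axis of bar8 and the x axis of holder, either way round below 0.15 rad and angle between bar8's own z axis and vertical below 0.06 rad and linear speed of bar8 below 0.01 m/s and height (world z) of each of bar12, bar16, bar20 below 0.045 m) or (x of bar12 in the frame of board_edge between 0.015 and 0.045 m and y of bar12 in the frame of board_edge between -0.03 and 0.03 m and z of bar12 in the frame of board_edge between -0.0167 and -0.004 m and angle between the x axis of bar12 and the x axis of holder, either way round below 0.15 rad and angle between bar12's own z axis and vertical below 0.06 rad and linear speed of bar12 below 0.01 m/s and height (world z) of each of bar8, bar16, bar20 below 0.045 m) or (x of bar16 in the frame of board_edge between 0.015 and 0.045 m and y of bar16 in the frame of board_edge between -0.03 and 0.03 m and z of bar16 in the frame of board_edge between -0.0207 and -0.004 m and angle between the x axis of bar16 and the x axis of holder, either way round below 0.15 rad and angle between bar16's own z axis and vertical below 0.06 rad and linear speed of bar16 below 0.01 m/s and height (world z) of each of bar8, bar12, bar20 below 0.045 m) or (x of bar20 in the frame of board_edge between 0.015 and 0.045 m and y of bar20 in the frame of board_edge between -0.03 and 0.03 m and z of bar20 in the frame of board_edge between -0.0247 and -0.004 m and angle between the x axis of bar20 and the x axis of holder, either way round below 0.15 rad and angle between bar20's own z axis and vertical below 0.06 rad and linear speed of bar20 below 0.01 m/s and height (world z) of each of bar8, bar12, bar16 below 0.045 m))); the robot touches nothing.
It fails at once if the board or its holder is pressed with more than 45 N (contact force between anything else and holder above 45 N).
It fails at once if a bystander is pushed more than 40 mm from its place (distance of any of screwdriver, tweezers, multimeter, solder_spool, flux_jar, phone from where it was at the start of the episode above 0.04 m).
It also fails if it takes over 72 s, if anything falls off the work surface, if the arm or the gripper's body presses on something with over 40 N, if the wrist force passes 120 N, or if a joint passes its speed limit or range.

## Working session

There is one attempt and no reset: what is moved stays moved. The work goes in short steps, Python scripts to look and compute and a shell command to move; the robot and the scene stay as the last step left them, time stands still between calls to the robot, and variables do not carry over. Pictures are saved under pics/ and viewed, about 8 in all and at most 12, crops included, and the job is handed in when it is done.

```bash
mkdir -p pics; cat > h.py <<'E'
import numpy as np,cv2
from rig import telemetry,cams,ctrl
from scipy.spatial.transform import Rotation as R
def pose():
    s=telemetry.sense();T=np.eye(4);T[:3,:3]=R.from_quat(s['tcp_rot']).as_matrix();T[:3,3]=s['tool_pos'];return s,T
def grab(n,fn=None):
    s,T=pose();im,d=cams.grab_frame(n);c=cams.camera_info(n)
    E=T@np.array(c['hand_eye']) if n=='wrist' else np.array(c['extrinsics'])
    v,u=np.mgrid[:384,:512]
    P=np.stack([(u-c['cx'])/c['fx']*d,(v-c['cy'])/c['fy']*d,d],-1)@E[:3,:3].T+E[:3,3]
    P[d==0]=np.nan
    if fn: cv2.imwrite('pics/'+fn+'.png',im[...,::-1])
    np.savez('/tmp/'+(fn or n)+'.npz',im=im,P=P,E=E,k=[c['fx'],c['fy'],c['cx'],c['cy']])
    return im,P
E
python3 - <<'E'
from h import *
s,T=pose();print(s,T.round(3))
a,_=grab('scene','s0');b,_=grab('top','t0')
E
python3 -c "
import cv2
cv2.imwrite('pics/st.png',cv2.resize(cv2.imread('pics/t0.png'),(800,600)))"
```

```text
{'clock': 0.0, 'joint_pos': array([ 1.09620433,  0.62931188,  0.03841483,  1.51831861, -0.02699623,
        0.99630137, -0.0199856 ]), 'qd': array([-0.00049484,  0.00074442,  0.00158419,  0.0003041 ,  0.00069646,
       -0.0017006 ,  0.00096814]), 'tau': array([ 9.44884086e-04, -5.49729681e+01,  1.14392336e+00, -1.86636311e+01,
       -5.21810527e-02,  2.34972773e-02,  1.24474755e-04]), 'tool_pos': array([ 258.17550729, -595.86514688,  223.59158782]), 'tcp_rot': array([ 0.38844324,  0.59162735, -0.38774107,  0.59054703]), 'force': array([-0.11710113,  0.4863875 ,  0.03653906]), 'torque': array([ 0.02455722, -0.0114064 , -0.02110381]), 'width': 93.83204841407127} [[-1.00000e-03  9.18000e-01  3.98000e-01  2.58176e+02]
 [ 2.00000e-03  3.98000e-01 -9.18000e-01 -5.95865e+02]
 [-1.00000e+00 -0.00000e+00 -2.00000e-03  2.23592e+02]
 [ 0.00000e+00  0.00000e+00  0.00000e+00  1.00000e+00]]
```

View pics/st.png

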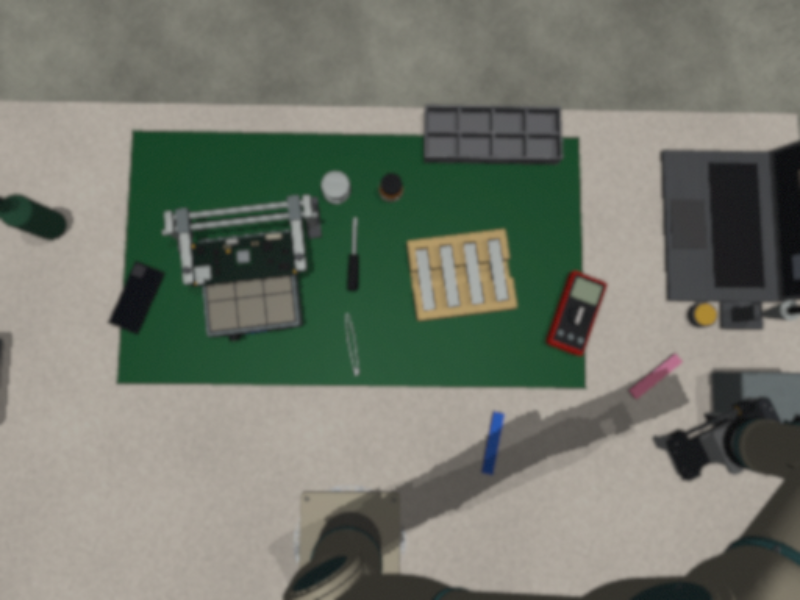

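View pics/s0.png

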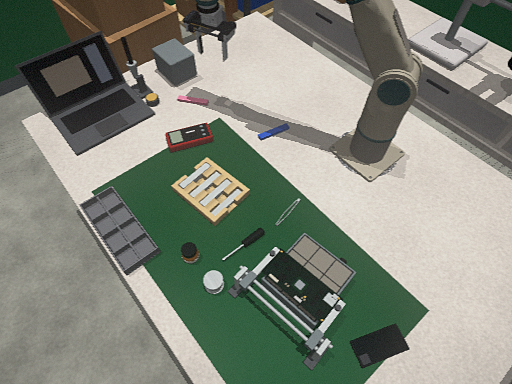

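The top view shows the case at about (462,274), its four bars running up and down the picture. The board is at (245,250), with the preheater's exposed front part at (253,305). Next I'll measure these.

```bash
python3 - <<'E'
from h import *
for n in ['t0','s0']:
    z=np.load(f'/tmp/{n}.npz');P=z['P'];im=z['im']
    def reg(x0,x1,y0,y1,zl,zh):
        X,Y,Z=P[...,0],P[...,1],P[...,2]
        return (X>x0)&(X<x1)&(Y>y0)&(Y<y1)&(Z>zl)&(Z<zh)
    if n=='t0':
        for (u,v) in [(425,280),(449,277),(473,273),(497,270),(462,240),(230,318),(280,300),(245,270),(230,240),(600,450),(205,335),(299,326),(206,282),(296,276),(408,241),(506,231),(516,309),(420,320),(185,282),(303,268),(352,272),(350,345)]:
            a,b=round(u*.64),round(v*.64);q=P[b-1:b+2,a-1:a+2].reshape(-1,3);print((u,v),np.nanmedian(q,0).round(1),im[b,a])
    X=P[...,2]
    br=(im.min(-1)>140)&(im.max(-1).astype(int)-im.min(-1)<25)
E
```

```text
(425, 280) [ 547.6 -154.1   18.6] [166 170 167]
(449, 277) [ 553.8 -203.2   27.6] [168 172 170]
(473, 273) [ 561.9 -257.7   23.1] [168 172 169]
(497, 270) [ 568.2 -307.    29.8] [167 171 168]
(462, 240) [ 631.6 -234.4   31.4] [159 138  96]
(230, 318) [455.9 248.4  62.9] [124 118 107]
(280, 300) [495.6 147.5  64.4] [125 121 109]
(245, 270) [552.3 214.2  87.9] [24 34 29]
(230, 240) [611.9 246.8  90.4] [135 135 131]
(600, 450) [ 190.8 -527.1    1.1] [172 164 154]
(205, 335) [426.4 316.1   2.3] [43 80 56]
(299, 326) [445.2 115.6   3.6] [41 68 52]
(206, 282) [528.8 292.6  86.4] [46 52 49]
(296, 276) [548.2 120.8  37.9] [45 51 50]
(408, 241) [ 631.4 -116.3    8.1] [118 115  76]
(506, 231) [ 660.  -334.4    2.4] [74 91 59]
(516, 309) [ 487.6 -352.1    1.3] [50 83 54]
(420, 320) [ 461.6 -145.5    2.1] [86 94 62]
(185, 282) [530.8 334.7  93.5] [127 136 130]
(303, 268) [560.2 102.1  81.3] [105 111 108]
(352, 272) [561.3   3.2  28.1] [28 28 29]
(350, 345) [406.2   5.1   3.8] [71 99 80]
```

```bash
python3 - <<'E'
from h import *
z=np.load('/tmp/t0.npz');P=z['P'];im=z['im'].astype(int)
X,Y,Z=P[...,0],P[...,1],P[...,2]
def rect(m,t):
    m=cv2.morphologyEx(m.astype(np.uint8),cv2.MORPH_OPEN,np.ones((2,2)))
    n,l,st,_=cv2.connectedComponentsWithStats(m)
    for i in range(1,n):
        if st[i,4]<60: continue
        q=P[l==i];(c,sz,a)=cv2.minAreaRect(q[:,:2].astype(np.float32))
        print(t,np.array(c).round(1),np.array(sz).round(1),round(a,2),'z',np.median(q[:,2]).round(2),(q[:,2].std()/len(q)**.5).round(2),len(q))
br=(im.min(-1)>148)&(im.max(-1)-im.min(-1)<14)
inC=(X>440)&(X<680)&(Y<-110)&(Y>-360)
rect(inC&br&(Z>10),'bar')
rect(inC&((Z>10)|br)&(im[...,0]-im[...,1]>-8),'case')
hz=(X>400)&(X<560)&(Y>80)&(Y<340)
rect(hz&(Z>50)&(Z<75)&(im[...,0]>100),'heater')
rect((X>400)&(X<640)&(Y>80)&(Y<340)&(Z>80)&(Z<93)&(im.max(-1)<70),'board')
mat=(im[...,1]>im[...,0]+25)
for b in [((480,600),(20,70)),((480,600),(-60,-20)),((440,600),(-100,-85)),((380,420),(100,300))]:
    m=mat&(X>b[0][0])&(X<b[0][1])&(Y>b[1][0])&(Y<b[1][1]);print('mat',b,np.median(Z[m]),m.sum())
E
```

```text
bar [ 565.8 -314. ] [121.8  25.2] 8.01 z 30.63 0.35 208
bar [ 553.5 -205.7] [121.4  18.6] 10.63 z nan nan 213
bar [ 559.3 -262.8] [125.4  22. ] 9.92 z nan nan 215
bar [ 544.7 -157.5] [125.2  21. ] 7.17 z nan nan 210
case [ 564.4 -237.4] [168.  218.7] 10.7 z nan nan 2834
heater [482.7 204.1] [ 88.5 168.4] 9.12 z nan nan 1430
board [535.  283.5] [138.1   0. ] 32.56 z nan nan 1446
mat ((480, 600), (20, 70)) 1.6132783049733916 523
mat ((480, 600), (-60, -20)) 1.927368985946714 406
mat ((440, 600), (-100, -85)) 1.4412158398408792 189
mat ((380, 420), (100, 300)) 1.803560771587513 708
```

```bash
python3 -m handwheel '{"translation":[[0,1,-0.5],[0,1,-0.5],[0,1,-0.5],[0,1,-0.5],[0,1,-0.5],[0,1,-0.5],[0,1,-0.5],[0,0.5,-0.5],[0,0,0],[0,0,0],[0,0,0],[0,0,0]],"delta_rot":[[0,0,0],[0,0,0],[0,0,0],[0,0,0],[0,0,0],[0,0,0],[0,0,0],[0,0,0],[0.6,0,0],[0.6,0,0],[0.6,0,0],[0.5,0,0]],"grip":[0.45,0.45,0.45,0.45,0.45,0.45,0.45,0.45,0.45,0.45,0.45,0.45]}' 20
python3 - <<'E'
from h import *
s,T=pose();print(T.round(3))
im,P=grab('wrist','w1')
print(np.load('/tmp/w1.npz')['E'].round(2))
z=np.load('/tmp/t0.npz');P=z['P'];im=z['im'].astype(int)
X,Y,Z=P[...,0],P[...,1],P[...,2]
# bars strip
for x0,y0 in [(565.8,-314),(553.5,-205.7),(559.3,-262.8),(544.7,-157.5)]:
    q=np.hypot((X-x0),(Y-y0))<9; print(x0,y0,np.nanmedian(Z[q]),np.nanstd(Z[q]),q.sum())
hp=(X>445)&(X<505)&(Y>150)&(Y<260);print('heater z',np.nanmedian(Z[hp]),np.nanstd(Z[hp]))
hp=(X>545)&(X<580)&(Y>170)&(Y<240);print('board z',np.nanmedian(Z[hp]))
E
```

```text
clock: 1.3
tool_pos: [503.3, -281.7, 216.8]
tcp_rot: [0.468, 0.534, -0.468, 0.526]
force: [0.4, 0.7, -0.1]
width: 42.4
[[-9.00000e-03  9.92000e-01  1.22000e-01  5.03261e+02]
 [ 7.00000e-03  1.22000e-01 -9.92000e-01 -2.81711e+02]
 [-1.00000e+00 -8.00000e-03 -8.00000e-03  2.16831e+02]
 [ 0.00000e+00  0.00000e+00  0.00000e+00  1.00000e+00]]
[[ 1.2000e-01 -9.6000e-01 -2.3000e-01  5.7013e+02]
 [-9.9000e-01 -1.2000e-01 -2.0000e-02 -2.7426e+02]
 [-1.0000e-02  2.3000e-01 -9.7000e-01  3.7610e+02]
 [ 0.0000e+00  0.0000e+00  0.0000e+00  1.0000e+00]]
565.8 -314 30.51417252939018 2.4609889356288965 19
553.5 -205.7 27.180988577428934 1.99977370598972 23
559.3 -262.8 22.596700868973812 2.0295768097884226 21
544.7 -157.5 18.669865471696312 1.9781401973806338 22
heater z 64.05385529710452 2.257550296155382
board z 88.30307037086345
```

View pics/w1.png

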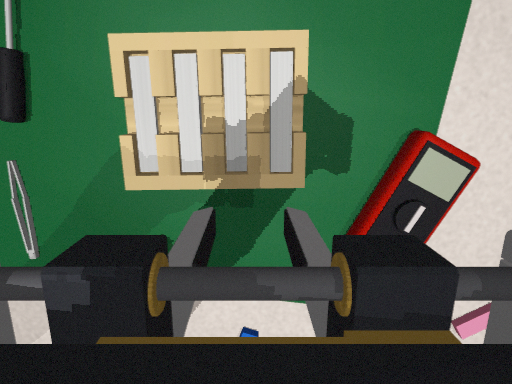

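The wrist view shows all four bars in the case, between columns 130 and 295. Going by top heights, they run (left to right) 8, 16, 12, 20. The preheater top at about 63 suggests a gap of about 22, so I'll try the rightmost bar, the 20, first.

```bash
python3 - <<'E'
from h import *
z=np.load('/tmp/w1.npz');P=z['P'];im=z['im'].astype(int)
box=[(128,158),(172,203),(222,248),(268,296)]
g=(im.max(-1)-im.min(-1)<22)&(im.min(-1)>85)
for a,b in box:
    m=np.zeros_like(g);m[48:178,a:b]=1;m&=g
    n,l,st,_=cv2.connectedComponentsWithStats(m.astype(np.uint8));i=1+st[1:,4].argmax();q=P[l==i];q=q[~np.isnan(q[:,0])]
    z0=np.median(q[:,2]);q=q[abs(q[:,2]-z0)<6];c,sz,an=cv2.minAreaRect(q[:,:2].astype(np.float32))
    d=np.linalg.svd(q[:,:2]-q[:,:2].mean(0),full_matrices=False)[2][0];d*=np.sign(d[0])
    ch=l==i; r=np.where(ch)[0]
    print(np.round(c,1),np.round(sz,1),'med',q.mean(0).round(1),'yaw',np.degrees(np.arctan2(d[1],d[0])).round(1),'z',z0.round(2),len(q))
    # channel part
E
```

```text
[ 549.5 -151.5] [129.8  26.4] med [ 552.3 -151.3   17.5] yaw 8.0 z 17.54 2324
[ 557.4 -203.1] [129.   26.2] med [ 559.8 -203.6   25.4] yaw 7.9 z 25.51 2581
[ 564.2 -255.5] [128.4  24. ] med [ 566.8 -255.2   21.5] yaw 8.1 z 21.49 2445
[ 571.2 -306.3] [129.4  24.2] med [ 573.6 -305.7   29.3] yaw 8.0 z 29.48 2654
```

```bash
python3 -m handwheel '{"translation":[[0,0.55,0.33],[0,0.53,0.32],[0.4,0,0],[0.8,0,0],[0.8,0,0],[0,0,0]],"delta_rot":[[-0.15,-0.07,0.07],[0,0,0],[0,0,0],[0,0,0],[0,0,0],[0,0,0]],"grip":[0.45,0.45,0.45,0.45,0.45,0.45]}' 20
python3 - <<'E'
from h import *
s,T=pose();print(T.round(3))
im,P=grab('wrist','w2')
E
```

```text
clock: 1.95
tool_pos: [563.2, -307.6, 113.2]
tcp_rot: [0.462, 0.535, -0.462, 0.536]
force: [-0.5, 1.0, -0.5]
width: 42.4
[[ 1.00000e-03  9.89000e-01  1.46000e-01  5.63204e+02]
 [-0.00000e+00  1.46000e-01 -9.89000e-01 -3.07629e+02]
 [-1.00000e+00  1.00000e-03  0.00000e+00  1.13164e+02]
 [ 0.00000e+00  0.00000e+00  0.00000e+00  1.00000e+00]]
```

View pics/w2.png

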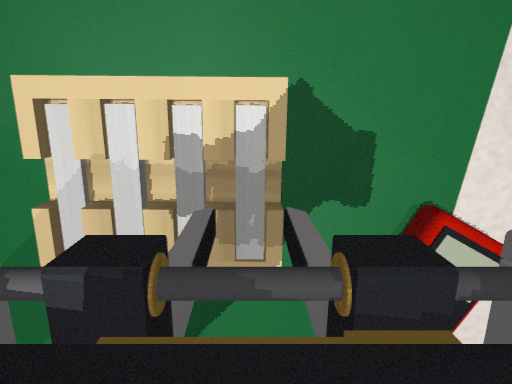

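The 20 bar spans columns 235–266 and rows 105–260. The finger channel shows at rows 160–205.

```bash
python3 - <<'E'
from h import *
z=np.load('/tmp/w2.npz');P=z['P'];im=z['im'].astype(int)
for u,v in [(251,107),(251,257),(238,190),(264,190),(251,180),(276,157),(276,162),(276,185),(276,203),(276,209),(222,157),(222,163),(222,185),(222,203),(222,209)]:
    print((u,v),np.nanmedian(P[v-1:v+2,u-1:u+2].reshape(-1,3),0).round(1))
E
```

```text
(251, 107) [ 633.7 -297.9   29.8]
(251, 257) [ 509.5 -316.3   29.9]
(238, 190) [ 566.7 -297.    29.5]
(264, 190) [ 569.1 -318.1   29.5]
(251, 180) [ 576.7 -306.4   30.1]
(276, 157) [ 598.  -323.4   28.5]
(276, 162) [ 590.7 -326.9    3.7]
(276, 185) [ 569.9 -330.4    3.8]
(276, 203) [ 554.1 -332.8    7.3]
(276, 209) [ 554.  -331.2   25.5]
(222, 157) [ 591.9 -280.6   28.6]
(222, 163) [ 582.8 -279.5    3.6]
(222, 185) [ 562.8 -282.     3.7]
(222, 203) [ 547.5 -284.4    9.1]
(222, 209) [ 547.7 -285.9   26.6]
```

```bash
python3 -m handwheel '{"translation":[[0.6,0,0],[0.6,0,0],[0.38,0,0],[0,0,0],[0,0,0],[0,0,0],[0,0,0],[0,0,0]],"delta_rot":[[0,0,0],[0,0,0],[0,0,0],[0,0,0],[0,0,0],[0,0,0],[0,0,0],[0,0,0]],"grip":[0.45,0.45,0.45,0.45,0.1,0.1,0.1,0.1]}' 25
```

```text
clock: 2.8
tool_pos: [572.1, -304.5, 50.6]
tcp_rot: [0.465, 0.533, -0.456, 0.54]
force: [-2.8, 5.6, 1.6]
width: 13.8
```

```bash
python3 - <<'E'
from h import *
s,T=pose();print(T.round(3),s['force'],s['torque'],s['joint_pos'].round(3))
im,P=grab('wrist','w3')
E
```

```text
[[ 1.60000e-02  9.88000e-01  1.50000e-01  5.72085e+02]
 [ 3.00000e-03  1.50000e-01 -9.89000e-01 -3.04487e+02]
 [-1.00000e+00  1.70000e-02 -1.00000e-03  5.05610e+01]
 [ 0.00000e+00  0.00000e+00  0.00000e+00  1.00000e+00]] [-2.77140844  5.62289237  1.64678551] [1.21602598 0.64984126 0.08650784] [ 0.411  0.834  0.068  1.667 -0.102  0.632 -0.881]
```

View pics/w3.png

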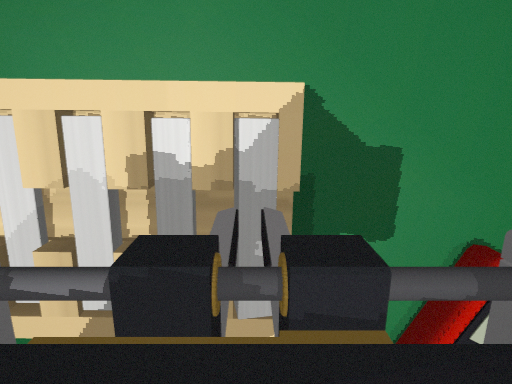

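The jaws closed above the bar: the tips caught something, probably the rear pocket wall. I'll compare the fingertips with the channel edges.

```bash
python3 - <<'E'
from h import *
z=np.load('/tmp/w3.npz');P=z['P'];s,T=pose()
Ti=np.linalg.inv(T)
def tp(p): return (Ti[:3,:3]@p+Ti[:3,3]).round(1)
for n,(c,r0,r1) in {'right':(290,180,206),'left':(212,180,330),'finL':(228,200,216),'finR':(280,200,216),'bar':(256,110,125),'bar2':(252,308,325)}.items():
    print(n)
    for r in range(r0,r1,3 if r1-r0<60 else 6):
        print(r,P[r,c].round(1),tp(P[r,c]))
E
```

```text
right
180 [ 602.6 -324.1   29.8] [21.3 26.8 24.9]
183 [ 600.6 -324.6   29.1] [22.  24.8 25.1]
186 [ 598.4 -325.2   27.2] [23.9 22.5 25.4]
189 [ 596.7 -325.4   28.1] [23.  20.8 25.3]
192 [ 589.7 -329.8    4.4] [46.6 12.8 28.6]
195 [ 587.3 -330.4    3. ] [47.9 10.2 28.9]
198 [ 585.  -330.9    2.6] [48.2  8.  29. ]
201 [ 583.1 -331.1    3.6] [47.2  6.1 28.9]
204 [ 580.9 -331.6    3.2] [47.6  3.7 29. ]
left
180 [ 595.1 -277.2   28. ] [ 23.3  26.4 -22.6]
186 [ 591.3 -277.6   27.7] [ 23.5  22.6 -22.7]
192 [ 581.2 -275.9    3.1] [ 47.9  12.5 -25.9]
198 [ 577.1 -276.5    4. ] [ 47.    8.4 -25.9]
204 [ 573.  -277.2    4.7] [ 46.2   4.2 -25.9]
210 [ 568.1 -277.6    3. ] [ 47.8  -0.7 -26.3]
216 [ 563.7 -278.1    3.1] [ 47.7  -5.1 -26.4]
222 [ 559.4 -278.7    3.4] [ 47.3  -9.5 -26.5]
228 [ 579.4 -284.    67.3] [-16.3  10.5 -18.4]
234 [ 579.2 -284.9   74.6] [-23.6  10.3 -17.5]
240 [ 603.3 -289.5  138.1] [-86.8  34.5  -9.3]
246 [ 603.1 -290.   141.2] [-89.8  34.3  -9. ]
252 [ 603.6 -290.4  145.5] [-94.2  34.8  -8.4]
258 [ 603.2 -290.7  147.7] [-96.3  34.3  -8.2]
264 [ 602.2 -291.   148.7] [-97.4  
[... 848 characters left out ...]
.8  4.4 22. ]
206 [ 578.4 -324.8    3.6] [47.2  2.4 22. ]
209 [ 576.3 -325.1    3.8] [47.   0.2 22. ]
212 [ 585.  -319.9   41. ] [ 9.9 10.2 18.1]
215 [ 585.  -319.4   47. ] [ 4.  10.4 17.5]
bar
110 [ 640.3 -297.4   28.4] [23.5 68.1  4.2]
113 [ 639.  -298.     9.8] [42.  66.4  4.6]
116 [ 637.2 -298.3    9.1] [42.8 64.5  4.6]
119 [ 635.2 -298.2   30.4] [21.4 63.   4.2]
122 [ 633.6 -298.4   32.5] [19.3 61.3  4.1]
bar2
308 [ 514.6 -314.3   32. ] [ 17.8 -58.6   2. ]
311 [ 512.2 -314.7   31.6] [ 18.2 -61.1   2. ]
314 [ 510.3 -315.    32.1] [ 17.6 -63.    2. ]
317 [ 507.7 -315.4   31.5] [ 18.2 -65.7   2. ]
320 [ 503.  -316.2   28. ] [ 21.6 -70.5   2. ]
323 [ 500.6 -316.5   27.9] [ 21.7 -72.9   2. ]
```

```bash
python3 -m handwheel '{"translation":[[-0.3,0,0],[0,-0.02,0.02],[0,0,0],[0,0,0],[0.5,0,0],[0.1,0,0],[0,0,0]],"delta_rot":[[0,0,0],[0.12,0,-0.13],[0,0,0],[0,0,0],[0,0,0],[0,0,0],[0,0,0]],"grip":[0.45,0.45,0.45,0.45,0.45,0.45,0.45]}' 25
```

```text
clock: 3.55
tool_pos: [575.0, -306.9, 41.8]
tcp_rot: [0.466, 0.53, -0.464, 0.536]
force: [-1.0, -0.4, -0.5]
width: 42.5
```

```bash
python3 -m handwheel '{"translation":[[0,-0.06,0],[0.19,0,0],[0,0,0],[0,0,0],[0,0,0],[0,0,0],[0,0,0],[0,0,0]],"delta_rot":[[0,0,0],[0,0,0],[0,0,0],[0,0,0],[0,0,0],[0,0,0],[0,0,0],[0,0,0]],"grip":[0.45,0.45,0.45,0.1,0.1,0.1,0.1,0.1]}' 25
```

```text
clock: 4.35
tool_pos: [572.3, -308.0, 33.0]
tcp_rot: [0.466, 0.529, -0.464, 0.537]
force: [-0.7, 0.3, -1.6]
width: 23.5
```

```bash
python3 -m handwheel '{"translation":[[-1,0,0],[-1,0,0],[-1,0,0],[-0.5,0,0],[0,0,0]],"delta_rot":[[0,0,0],[0,0,0],[0,0,0],[0,0,0],[0,0,0]],"grip":[0.1,0.1,0.1,0.1,0.1]}' 30 && python3 -m handwheel '{"translation":[[0,-0.1,-0.5],[0,-0.1,-1],[0,-0.1,-1],[0,-0.1,-1],[0,-0.1,-1],[0,-0.1,-1],[0,-0.1,-1],[0,-0.1,-1],[0,-0.1,-1],[0,-0.1,-1],[0,-0.1,-0.6],[0,0,0]],"delta_rot":[[0,0,0],[0,0,0],[0,0,0],[0,0,0],[0,0,0],[0,0,0],[0,0,0],[0,0,0],[0,0,0],[0,0,0],[0,0,0],[0,0,0]],"grip":[0.1,0.1,0.1,0.1,0.1,0.1,0.1,0.1,0.1,0.1,0.1,0.1]}' 30
python3 - <<'E'
from h import *
s,T=pose();print(T.round(3),s['width'])
im,P=grab('wrist','w4')
E
```

```text
clock: 4.85
tool_pos: [570.0, -308.0, 209.6]
tcp_rot: [0.465, 0.531, -0.465, 0.535]
force: [-0.2, -0.1, -1.3]
width: 23.6
clock: 6.05
tool_pos: [436.2, 184.9, 187.6]
tcp_rot: [0.459, 0.535, -0.473, 0.529]
force: [0.0, -0.6, -3.0]
width: 24.1
[[-1.90000e-02  9.91000e-01  1.33000e-01  4.36205e+02]
 [-1.00000e-02  1.33000e-01 -9.91000e-01  1.84882e+02]
 [-1.00000e+00 -2.00000e-02  7.00000e-03  1.87620e+02]
 [ 0.00000e+00  0.00000e+00  0.00000e+00  1.00000e+00]] 24.06359777557775
```

View pics/w4.png

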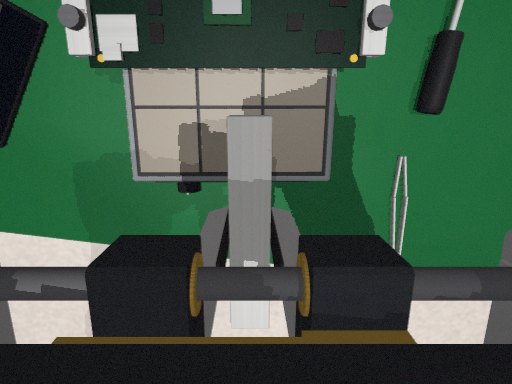

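The view shows the board's front edge along row 67 (columns 90–365), and the preheater's exposed top at columns 125–335, rows 68–180. The held bar's nose is at row 116.

```bash
python3 - <<'E'
from h import *
z=np.load('/tmp/w4.npz');P=z['P'];im=z['im'].astype(int);s,T=pose()
def pt(u,v,k=1): return np.nanmedian(P[v-k:v+k+1,u-k:u+k+1].reshape(-1,3),0)
for u,v in [(94,64),(362,64),(94,60),(362,60),(145,60),(310,60),(127,74),(335,74),(136,178),(328,178),(136,180),(328,180),(231,119),(269,119),(250,119),(250,200)]: print((u,v),pt(u,v).round(1))
X=[]
m=np.zeros((384,512),bool)
for c in range(140,226): 
    m[75:175,c]=1
for c in range(276,322): m[75:175,c]=1
q=P[m];q=q[~np.isnan(q[:,0])];print('heater',np.median(q[:,2]),'plane',np.linalg.lstsq(np.c_[q[:,:2]-q[:,:2].mean(0),np.ones(len(q))],q[:,2],rcond=None)[0])
# edges by z-jump per column: board front
pb=[];ph=[]
for c in range(130,225,3):
    r=[v for v in range(40,100) if 80<P[v,c,2]<95];r=[v for v in r if v<72]
    pb.append(P[max(r),c]); 
    h=[v for v in range(100,195) if 55<P[v,c,2]<72]; 
    if h and c>140: ph.append(P[max(h),c])
for n,p in(('board',pb),('hfront',ph)):
    p=np.array(p);k=np.polyfit(p[:,1],p[:,0],1);print(n,k.round(4),'yaw',np.degrees(np.arctan(-k[0])).round(2),'z',np.median(p[:,2]).round(1),'x at y=200',np.polyval(k,200).round(1))
q=P[40:62,150:200].reshape(-1,3);print('board z',np.nanmedian(q[:,2]))
E
```

```text
(94, 64) [521.5 320.7  86.5]
(362, 64) [549.9 109.1  86.4]
(94, 60) [524.6 320.7  86.7]
(362, 60) [552.8 110.   86.9]
(145, 60) [529.8 280.8  86.8]
(310, 60) [547.3 150.9  86.4]
(127, 74) [518.7 303.8  62.1]
(335, 74) [543.1 122.5  61.3]
(136, 178) [425.7 291.9  62. ]
(328, 178) [449.8 110.6  61.7]
(136, 180) [423.8 292.1  62. ]
(328, 180) [447.8 109.   60.4]
(231, 119) [497.6 203.3 184. ]
(269, 119) [500.2 183.7 184.5]
(250, 119) [498.9 193.5 184. ]
(250, 200) [455.3 187.7 183.8]
heater 62.73639691727266 plane [7.70184176e-05 3.56712883e-04 6.27322582e+01]
board [-1.344000e-01  5.623613e+02] yaw 7.65 z 86.3 x at y=200 535.5
hfront [-1.213000e-01  4.580323e+02] yaw 6.92 z 59.5 x at y=200 433.8
board z 86.59781037486334
```

```bash
python3 -m handwheel '{"translation":[[0,0.26,-0.16],[0,0.24,-0.16],[0.6,0,0],[0.6,0,0],[0.4,0,0],[0,0,0]],"delta_rot":[[0,0.06,0.17],[0,0,0],[0,0,0],[0,0,0],[0,0,0],[0,0,0]],"grip":[0.1,0.1,0.1,0.1,0.1,0.1]}' 30
python3 - <<'E'
from h import *
s,T=pose();print(T.round(3),s['width'])
B=np.array([534.9,214.3]);a=np.radians(7.7);ex=np.array([np.cos(a),np.sin(a)]);ey=np.array([-ex[1],ex[0]])
d=T[:2,3]-B;print('s,t',d@ex,d@ey)
E
```

```text
clock: 6.7
tool_pos: [467.6, 194.9, 102.0]
tcp_rot: [0.471, 0.525, -0.469, 0.531]
force: [-0.9, -0.4, -1.6]
width: 23.5
[[ 8.00000e-03  9.93000e-01  1.16000e-01  4.67633e+02]
 [-3.00000e-03  1.16000e-01 -9.93000e-01  1.94903e+02]
 [-1.00000e+00  8.00000e-03  4.00000e-03  1.01978e+02]
 [ 0.00000e+00  0.00000e+00  0.00000e+00  1.00000e+00]] 23.485632173069337
s,t -69.25898191509496 -10.209360575706285
```

```bash
python3 -m handwheel '{"translation":[[0,-0.08,-0.2],[0,0,0],[0,0,0],[0.22,0,0],[0.05,0,0],[0,0,0]],"delta_rot":[[-0.15,0.03,-0.06],[0,0,0],[0,0,0],[0,0,0],[0,0,0],[0,0,0]],"grip":[0.1,0.1,0.1,0.1,0.1,0.1]}' 30
cat > st.py <<'E'
from h import *
s,T=pose();print(T.round(3)[:3],s['width'],s['force'].round(1))
B=np.array([534.9,214.3]);a=np.radians(7.7);ex=np.array([np.cos(a),np.sin(a)]);ey=np.array([-ex[1],ex[0]])
d=T[:2,3]-B;print('s,t',d@ex,d@ey)
E
python3 st.py
```

```text
clock: 7.3
tool_pos: [466.2, 204.2, 90.3]
tcp_rot: [0.468, 0.53, -0.464, 0.533]
force: [0.7, -0.7, -1.2]
width: 23.6
[[ 7.00000e-03  9.91000e-01  1.32000e-01  4.66164e+02]
 [ 2.00000e-03  1.32000e-01 -9.91000e-01  2.04229e+02]
 [-1.00000e+00  7.00000e-03 -1.00000e-03  9.03270e+01]] 23.60857910021369 [ 0.7 -0.7 -1.2]
s,t -69.46569528338136 -0.7707657022629877
```

Well aligned, with the bar just above the preheater. Next I'll lower it to contact, release it, let it settle and re-grip lightly.

```bash
python3 -m handwheel '{"translation":[[0.04,-0.03,0],[0.04,-0.02,0],[0.03,0,0],[0,0,0]],"delta_rot":[[0,0,-0.05],[0,0,0],[0,0,0],[0,0,0]],"grip":[0.1,0.1,0.1,0.1]}' 15; python3 st.py
```

```text
clock: 7.7
tool_pos: [464.5, 203.9, 86.2]
tcp_rot: [0.467, 0.532, -0.465, 0.532]
force: [-0.0, -0.5, -1.9]
width: 24.2
[[ 3.00000e-03  9.91000e-01  1.31000e-01  4.64547e+02]
 [ 2.00000e-03  1.31000e-01 -9.91000e-01  2.03948e+02]
 [-1.00000e+00  3.00000e-03 -2.00000e-03  8.61920e+01]] 24.16688033506127 [-0.  -0.5 -1.9]
s,t -71.10520451325297 -0.8320772395201583
```

```bash
python3 -m handwheel '{"translation":[[0.02,0,0],[0,0,0],[0,0,0],[0,0,0],[0,0,0],[0,0,0],[0,0,0]],"delta_rot":[[0,0,0],[0,0,0],[0,0,0],[0,0,0],[0,0,0],[0,0,0],[0,0,0]],"grip":[0.1,0.1,0.4,0.4,0.4,0.4,0.4]}' 10; python3 st.py
python3 - <<'E'
from h import *
im,P=grab('wrist','w5')
E
```

```text
clock: 8.4
tool_pos: [464.8, 204.3, 85.6]
tcp_rot: [0.468, 0.531, -0.464, 0.532]
force: [-0.2, -0.7, 0.9]
width: 37.7
[[ 4.00000e-03  9.91000e-01  1.31000e-01  4.64804e+02]
 [ 3.00000e-03  1.31000e-01 -9.91000e-01  2.04260e+02]
 [-1.00000e+00  4.00000e-03 -2.00000e-03  8.56340e+01]] 37.66996394215976 [-0.2 -0.7  0.9]
s,t -70.80966765803961 -0.5575215253027183
```

View pics/w5.png

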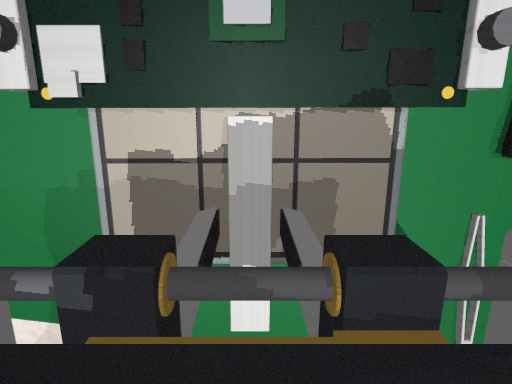

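The bar lies flat, centred and square, its nose (row 118) a few mm short of the board edge (row 107). Now I'll grip lightly and slide it in small steps.

```bash
python3 -m handwheel '{"translation":[[0,0,0],[0,0,0],[0,0,0],[0,0,0],[0,0.1,0],[0,0.1,0],[0,0.1,0],[0,0,0]],"delta_rot":[[0,0,0],[0,0,0],[0,0,0],[0,0,0],[0,0,0],[0,0,0],[0,0,0],[0,0,0]],"grip":[0.1,0.1,0.1,0.1,0.1,0.1,0.1,0.1]}' 10; python3 st.py
```

```text
clock: 9.25
tool_pos: [477.8, 205.9, 85.6]
tcp_rot: [0.466, 0.533, -0.466, 0.531]
force: [0.7, -0.3, -0.8]
width: 24.0
[[-2.00000e-03  9.91000e-01  1.32000e-01  4.77808e+02]
 [ 1.00000e-03  1.32000e-01 -9.91000e-01  2.05908e+02]
 [-1.00000e+00 -2.00000e-03 -1.00000e-03  8.55980e+01]] 24.01176528540172 [ 0.7 -0.3 -0.8]
s,t -57.70149635168192 -0.6663090899412824
```

```bash
python3 -m handwheel '{"translation":[[0,0.1,0],[0,0.1,0],[0,0.1,0],[0,0.1,0],[0,0.1,0],[0,0,0]],"delta_rot":[[0,0,0],[0,0,0],[0,0,0],[0,0,0],[0,0,0],[0,0,0]],"grip":[0.1,0.1,0.1,0.1,0.1,0.1]}' 10; python3 st.py
```

```text
clock: 9.85
tool_pos: [501.8, 209.0, 85.5]
tcp_rot: [0.464, 0.534, -0.468, 0.53]
force: [0.6, 0.0, 1.4]
width: 24.3
[[-7.00000e-03  9.91000e-01  1.32000e-01  5.01763e+02]
 [-0.00000e+00  1.32000e-01 -9.91000e-01  2.08996e+02]
 [-1.00000e+00 -7.00000e-03 -1.00000e-03  8.55180e+01]] 24.254230995657107 [0.6 0.  1.4]
s,t -33.5490468469566 -0.8165489335491546
```

```bash
python3 -m handwheel '{"translation":[[0,0.1,0],[0,0.1,0],[0,0.08,0],[0,0,0]],"delta_rot":[[0,0,0.06],[0,0,0],[0,0,0],[0,0,0]],"grip":[0.1,0.1,0.1,0.1]}' 10; python3 st.py
python3 -m handwheel '{"translation":[[0,0,0],[0,0,0],[0,0,0],[0,-0.2,0],[0,-0.3,0],[0,-0.3,0],[0,0,0]],"delta_rot":[[0,0,0],[0,0,0],[0,0,0],[0,0,0],[0,0,0],[0,0,0],[0,0,0]],"grip":[0.4,0.4,0.4,0.4,0.4,0.4,0.4]}' 10; python3 st.py
```

```text
clock: 10.25
tool_pos: [513.4, 210.5, 85.5]
tcp_rot: [0.464, 0.534, -0.467, 0.531]
force: [-0.7, 0.7, 1.6]
width: 24.1
[[-6.00000e-03  9.91000e-01  1.33000e-01  5.13439e+02]
 [-0.00000e+00  1.33000e-01 -9.91000e-01  2.10506e+02]
 [-1.00000e+00 -6.00000e-03 -0.00000e+00  8.55020e+01]] 24.056983525794365 [-0.7  0.7  1.6]
s,t -21.775293591111403 -0.8838979706942984
clock: 10.95
tool_pos: [473.5, 204.8, 85.0]
tcp_rot: [0.466, 0.532, -0.466, 0.532]
force: [0.2, -0.0, -0.7]
width: 37.2
[[-1.00000e-03  9.91000e-01  1.32000e-01  4.73541e+02]
 [ 0.00000e+00  1.32000e-01 -9.91000e-01  2.04789e+02]
 [-1.00000e+00 -1.00000e-03 -0.00000e+00  8.49780e+01]] 37.24924240416958 [ 0.2 -0.  -0.7]
s,t -62.08031978143638 -1.2039623352967732
```

```bash
python3 -m handwheel '{"translation":[[0,-0.2,0],[0,0,0],[0,0,0],[0,0,0],[0,0,0],[0,0,0]],"delta_rot":[[0,0,0],[0,0,0],[0,0,0],[0,0,0],[0,0,0],[0,0,0]],"grip":[0.4,0.4,0.1,0.1,0.1,0.1]}' 10; python3 st.py
python3 -m handwheel '{"translation":[[0,0.1,0],[0,0.1,0],[0,0.1,0],[0,0.1,0],[0,0.1,0],[0,0.1,0],[0,0,0]],"delta_rot":[[0,0,0],[0,0,0],[0,0,0],[0,0,0],[0,0,0],[0,0,0],[0,0,0]],"grip":[0.1,0.1,0.1,0.1,0.1,0.1,0.1]}' 10; python3 st.py
python3 - <<'E'
from h import *
im,P=grab('wrist','w6')
E
```

```text
clock: 11.55
tool_pos: [465.7, 204.1, 85.5]
tcp_rot: [0.467, 0.532, -0.465, 0.532]
force: [-1.6, -0.1, 2.0]
width: 23.8
[[ 2.00000e-03  9.91000e-01  1.32000e-01  4.65713e+02]
 [ 1.00000e-03  1.32000e-01 -9.91000e-01  2.04102e+02]
 [-1.00000e+00  2.00000e-03 -1.00000e-03  8.54940e+01]] 23.790020936009064 [-1.6 -0.1  2. ]
s,t -69.92999999020184 -0.8357744205413145
clock: 12.25
tool_pos: [494.7, 207.7, 85.5]
tcp_rot: [0.465, 0.533, -0.467, 0.531]
force: [-0.9, -0.6, 1.9]
width: 23.9
[[-5.00000e-03  9.91000e-01  1.32000e-01  4.94717e+02]
 [-0.00000e+00  1.32000e-01 -9.91000e-01  2.07665e+02]
 [-1.00000e+00 -5.00000e-03 -0.00000e+00  8.54760e+01]] 23.89320413151604 [-0.9 -0.6  1.9]
s,t -40.710024351752125 -1.191591581691086
```

View pics/w6.png

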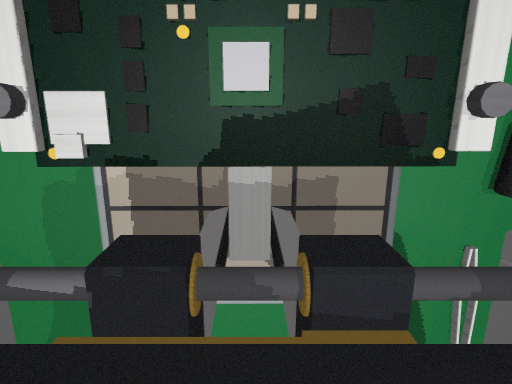

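The bar is under the board. Its rear end shows at about (250,260) and the board edge at row 166. I'll measure how much still sticks out.

```bash
cat > rear.py <<'E'
import sys
from h import *
z=np.load('/tmp/%s.npz'%sys.argv[1]);P=z['P']
B=np.array([534.9,214.3]);a=np.radians(7.7);ex=np.array([np.cos(a),np.sin(a)]);ey=np.array([-ex[1],ex[0]])
S=(P[...,:2]-B)@ex;Y=(P[...,:2]-B)@ey;Z=P[...,2]
for c in [236,250,262]:
    b=[v for v in range(130,266) if 77<Z[v,c]<84.8 and abs(Y[v,c])<20]
    if b: print(c,'rows',b[0],b[-1],'s',S[b[0],c].round(1),S[b[-1],c].round(1),'z',np.median(Z[b,c]).round(1))
m=(S>-30)&(S<-5)&(abs(Y)<16)&(Z>76)&(Z<85);print('bar y',np.percentile(Y[m],[2,98]).round(1))
for c in [120,180,320,380]:
    b=[v for v in range(100,200) if 85<Z[v,c]<90];print('edge',c,b[-1] if b else 0,S[b[-1],c].round(1) if b else 0)
print([(v,S[v,250].round(1),Z[v,250].round(1)) for v in range(150,268,6)])
E
python3 rear.py w6
```

```text
236 rows 167 259 s -2.8 -56.6 z 82.1
250 rows 167 259 s -2.8 -56.9 z 82.0
262 rows 167 259 s -2.7 -57.7 z 82.2
bar y [-12.1  10.8]
edge 120 166 -1.3
edge 180 166 -1.3
edge 320 166 -1.6
edge 380 165 -1.0
[(150, np.float64(7.0), np.float64(86.7)), (156, np.float64(3.8), np.float64(86.1)), (162, np.float64(0.5), np.float64(85.6)), (168, np.float64(-3.4), np.float64(81.4)), (174, np.float64(-6.6), np.float64(82.2)), (180, np.float64(-10.3), np.float64(80.9)), (186, np.float64(-13.4), np.float64(81.8)), (192, np.float64(-16.6), np.float64(82.7)), (198, np.float64(-20.5), np.float64(81.0)), (204, np.float64(-23.4), np.float64(83.1)), (210, np.float64(-27.2), np.float64(82.0)), (216, np.float64(-30.8), np.float64(81.7)), (222, np.float64(-34.1), np.float64(82.5)), (228, np.float64(-38.1), np.float64(81.4)), (234, np.float64(-41.6), np.float64(82.0)), (240, np.float64(-44.8), np.float64(83.1)), (246, np.float64(-48.7), np.float64(82.5)), (252, np.float64(-52.8), np.float64(81.8)), (258, np.float64(-57.0), np.float64(81.1)), (264, np.float64(-70.2), np.float64(63.3))]
```

```bash
python3 -m handwheel '{"translation":[[0,0.1,0],[0,0.1,0],[0,0.1,0],[0,0.03,0],[0,0,0]],"delta_rot":[[0,0,0],[0,0,0],[0,0,0],[0,0,0],[0,0,0]],"grip":[0.1,0.1,0.1,0.1,0.1]}' 10; python3 st.py
```

```text
clock: 12.8
tool_pos: [508.7, 209.5, 85.4]
tcp_rot: [0.463, 0.535, -0.469, 0.53]
force: [-4.3, 0.6, 4.2]
width: 23.7
[[-1.10000e-02  9.91000e-01  1.33000e-01  5.08731e+02]
 [-2.00000e-03  1.33000e-01 -9.91000e-01  2.09489e+02]
 [-1.00000e+00 -1.10000e-02  0.00000e+00  8.54010e+01]] 23.71114830119151 [-4.3  0.6  4.2]
s,t -26.577435806963077 -1.2615461583258232
```

```bash
python3 -m handwheel '{"translation":[[0,0,0],[0,0,0],[0,0,0],[0,0,0],[-0.2,0,0],[-0.6,0,0],[-0.8,-0.5,0],[-0.8,-1,0],[0,-1,0],[0,0,0]],"delta_rot":[[0,0,0],[0,0,0],[0,0,0],[0,0,0],[0,0,0],[0,0,0],[0,0,0],[0,0,0],[0,0,0],[0,0,0]],"grip":[0.45,0.45,0.45,0.45,0.45,0.45,0.45,0.45,0.45,0.45]}' 10; python3 st.py
python3 - <<'E'
from h import *
im,P=grab('wrist','w7')
grab('top','t7')
E
```

```text
clock: 13.8
tool_pos: [394.1, 193.3, 202.8]
tcp_rot: [0.465, 0.533, -0.468, 0.53]
force: [0.9, -0.6, -0.5]
width: 42.0
[[-6.00000e-03  9.91000e-01  1.30000e-01  3.94126e+02]
 [-1.00000e-03  1.30000e-01 -9.91000e-01  1.93269e+02]
 [-1.00000e+00 -6.00000e-03 -0.00000e+00  2.02824e+02]] 42.037632311487236 [ 0.9 -0.6 -0.5]
s,t -142.3224912341856 -1.9791189465532253
```

View pics/w7.png

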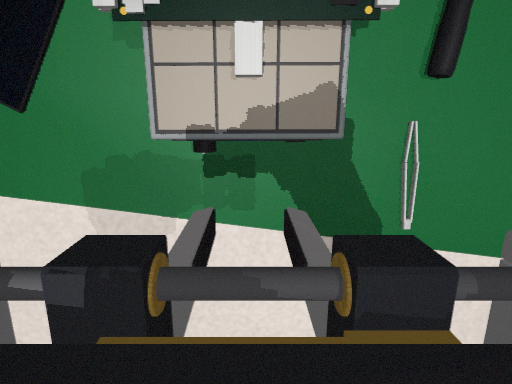

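```bash
python3 - <<'E'
from h import *
P=np.load('/tmp/w7.npz')['P']
B=np.array([534.9,214.3]);a=np.radians(7.7);ex=np.array([np.cos(a),np.sin(a)]);ey=np.array([-ex[1],ex[0]])
f=lambda u,v:(P[v,u,:2]-B)
for u,v in [(249,18),(249,24),(237,26),(261,26),(237,70),(261,70),(249,72),(200,18),(300,18),(200,60)]: print((u,v),(f(u,v)@ex).round(1),(f(u,v)@ey).round(1),P[v,u,2].round(1))
S=(P[...,:2]-B)@ex;Z=P[...,2]
b=[v for v in range(20,85) if Z[v,249]>74];e=[v for v in range(5,30) if Z[v,200]>80]
print('rear',S[b[-1],249],'edge',S[e[-1],200]);
m=(S>-38)&(S<-6)&(Z>74)&(Z<85.);q=P[m];print('top plane',np.linalg.lstsq(np.c_[(q[:,:2]-B)@ex+20,(q[:,:2]-B)@ey,np.ones(len(q))],q[:,2],rcond=None)[0])
hm=(S>-85)&(S<-50)&(Z>55)&(Z<70);print('heater',np.median(Z[hm]))
E
```

```text
(249, 18) -0.3 -1.6 86.0
(249, 24) -3.5 -1.6 81.0
(237, 26) -5.2 8.5 81.7
(261, 26) -5.4 -11.6 82.3
(237, 70) -40.3 8.9 83.1
(261, 70) -40.3 -11.8 83.0
(249, 72) -41.9 -1.4 82.6
(200, 18) -0.7 38.4 88.1
(300, 18) -0.8 -43.4 87.1
(200, 60) -29.0 43.5 63.4
rear -43.85028469393009 edge -1.465102314876888
top plane [2.25888459e-03 8.63845628e-04 8.22082360e+01]
heater 62.66548865122266
```

```bash
python3 -c "
from rig import ctrl
print(ctrl.hand_in())"
```

```text
the job is handed in; nothing more can be done
None
```

The 20 mm bar, the thickest in the case, slid under the board without being forced, so I left it there and handed the job in. I tried only that bar; the other three should still be in the case, though I didn't look at them again before handing in.

- **Fit:** the bar slid in with wrist forces of only a few newtons; the last reading was about 6 N. The preheater top measured about 63 mm, so the gap is about 22 mm and the play about 2 mm.
- **Final position:** in the last camera check, about 42 mm of the bar sticks out in front and its nose is about 88 mm behind the front edge. It is about 1.5 mm off the middle and square to within 0.02 rad.
- **Flatness:** the top is flat to about 0.002 rad and about 19.5 mm above the preheater, which matches the 20 mm bar.
- **Robot:** it let go, backed off and was touching nothing at hand-in, 14 s into the 72 s limit.

- **First grasp failed:** the jaws closed above the bar, most likely because the fingertips caught the rear wall of the case channel. I backed off, re-centred, and the second try gripped cleanly. The readings after that try were low, but I didn't see the peak force of the knock.
- **Camera disagreement:** the top camera placed the bars about 5–8 mm away from where the wrist camera did. I went by the wrist camera.

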